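Return the master pin and shut the standards case

ROBOT

A 6-joint arm with a two-finger parallel gripper is mounted at the origin on the work surface. World frame = base frame: x ahead of the robot, y to its left, z up, the work surface at z = 0. Lengths are in m, angles in rad, forces in N, time in s.
With the tool pointing down it reaches from about 0.325 to 0.85 m from the base axis. Payload 4.4 kg.
Tool frame: the origin (TCP) lies on the centre line of the jaws, within the pads' length; the fingertips stand 22 mm ahead of it and the grasp point (between the pads) lies 3 mm ahead of it; z points along the fingers, y is the direction in which the jaws open and shut (so a half turn about z gives the same grasp; the last joint's range is limited). The gripper opens to 94 mm and grips with 3 to 60 N. Pads are 16 mm wide; open, the fingers measure 119 mm over their backs; the gripper's body (75 mm by 177 mm) begins 78 mm behind the grasp point.
Start: joints at [-1.454, 0.207, 1.542, -0, 1.393, -0.15], TCP at [0.152, -0.555, 0.227] pointing down, gripper open.
Joint ranges: [-2.73, 2.73], [-0.86, 2.22], [0.23, 2.46], [-1.11, 4.25], [0.08, 2.63], [-2.82, 2.82]. Speed limits (rad/s): [2.79, 2.79, 3.14, 3.14, 3.14, 3.14].

INTERFACE

Orientations are given as a rotation vector (axis times angle).
In Python, from bench import sensors, viewer, hand_in gives the robot as it stands.
- The arm moves only by the shell command python3 -m pendant 'ROWS' [FORCE]. ROWS is JSON, a list of rows, each a list of 5 numbers: the shift along the world's x, y, z in cm, then the turn about the world's z in degrees, then the closure, from 0 (fully open) to 1 (shut). A call has exactly 8 rows; each row shifts and turns the commanded pose from where the row before left it; what a row does not reach is not made up. A row lasts 1/8 s, in which the tool goes at most 62.5 mm and 10.7 degrees, less where a joint would pass 70% of its speed; a pose out of reach is approached as far as the arm can. A call with a gripper value outside its range is refused whole. The fingers move at their own pace and stop on an object; FORCE is the grip in N (left out, the last holds). Time passes only in rows, so rows that do not move let the fingers close, or fill a call up. It gives the time, the measured TCP pose, the force and the opening at its end, in the units of the state.
- sensors.observe(): the state, without advancing time (a new reading comes with each control period).
- viewer.grab_frame(name): name is "side" or "top"; returns (picture, depth): 480x640x3 uint8, blue, green, red; 480x640 float32, m along the optical axis (not along the pixel's ray), 0 where there is no reading.
- viewer.calibration(name): a dict with "K" (3x3 intrinsics, pixels), "k1" (the pictures are not rectified: a ray, as slopes to the right and down, at radius r is drawn at 1 + k1 r^2 times it, then the intrinsics apply), "camera_from_world" (4x4, takes a point from world to camera coordinates). Camera axes: x right, y up, looking along -z (the intrinsics and any distortion apply to the point x, -y, -z); pixel columns grow to the right and rows downward; lengths in m; the calibration is good to about 2 mm. A picture is of the moment at which its call begins. calibration takes no time and is no camera call.
- hand_in(): hands the job in, once; it reports no verdict.
The state is a dict: "time_s": time; "joint_pos": joint angles; "qvel": joint speeds; "joint_efforts": joint torques, N m; "tcp_pos": TCP position; "orientation": TCP orientation; "force": force on the tool from outside, world axes, zero at the start; "torque": the same for the moment, N m; "finger_gap": finger opening in m.
Only numpy, scipy, OpenCV 4.12 (cv2) and the standard library are available. Lean on these libraries where they do the work, as an engineer would, in place of code of your own. Each camera call takes 0.05 s, during which the arm holds its last target. There are 200 camera calls.

TASK

Put the large steel master pin upright into its empty pocket in the open standards case and let go of it, then push the case's sliding door along its track until it closes against the rubber buffer of the end frame. Press it lightly there (about 10 N) for a second so that it seats, without slamming or forcing it (never 20 N on the buffer), then back off so that it stays shut on the buffer. Leave the small pin and the ring gauge where they are.

Things in the scene. Friction and masses are not known exactly. Their poses are not given: they have to be found in the camera images.
- case: Grey steel case fixed to the table, 200 x 380 x 94 mm (x, y, z). Origin: centre of its underside on the table; y runs along its length and the door's track, z up. The -y half has a fixed cover; the +y half (y 0 to +184 mm, 188 mm wide) is open on top until the door covers it and holds a wooden insert, top 26 mm above the table. Aluminium tracks on both long edges reach 111 mm above the table.
- pocket (a point): Centre of the mouth of the empty pocket, level with the insert's top (26 mm above the table), at x -20, y +95 mm in the case's frame. The pocket is 34 mm across and 14 mm deep. Axes as the case.
- master_mid (a point): Centre of the large master pin: plain steel cylinder 30 mm in diameter, 76 mm tall (top 6 mm is 26 mm across), foot chamfered 2 mm, 0.4 kg, standing on the table. The point is 38 mm above its foot; z is its long axis. Standing in the pocket, it is 24 mm above the pocket's mouth (50 mm above the table).
- small_mid (a point): Smaller steel pin, 20 mm in diameter and 60 mm tall, already standing in the other pocket of the insert, 80 mm from the empty one in the case's +x direction. The point is at its centre. Leave alone.
- ring_mid (a point): Dark steel ring gauge, 60 mm outside, 32 mm bore, 24 mm tall, lying flat on the table near the master pin. The point is at its centre. Leave alone.
- door (a joint): Door opening (m), about 0.14 at the start; pushing the door to the case's +y lowers it. White panel 180 x 168 x 7 mm, top 102 mm above the table; its leading edge is at case y = +165 mm minus this value. It is shut where it meets the buffer, at an unknown value from -0.008 to +0.008. Track friction 4 N, less 1.2 to 1.7 N from a weak closing spring: it stays where left.
- ridge (a point): Centre of the black push ridge on the door: a bar 120 mm long (case x), 14 mm thick (case y), from 102 to 134 mm above the table; the point is 118 mm above the table and 30 mm behind the door's leading edge. Push its -y side towards the case's +y. Axes as the case.
- frame: Aluminium end frame across the case's +y end, top 116 mm above the table, with a black rubber buffer strip on its inner side (160 mm long, 100 mm above the table) that gives about 0.5 mm at 10 N. Origin and axes coincide with the case's. The buffer is screwed in or out: its face is somewhere from y = +157 to +173 mm and must be found by feel.
Not all that is in view belongs to the job. Leave any purple or yellow look-alike of the part that bears master_mid alone.

How it is judged:
On the way, in this order (a step that is already met when the one before it is completed fails the run):
1. the master pin stands fully down in its pocket, upright and let go, while the door is still open (z of master_mid in the frame of pocket below 0.028 m and horizontal distance between master_mid and pocket below 0.005 m and angle between master_mid's own z axis and vertical below 0.08 rad and value of joint door above 0.1 m and contact force between the fingers and master below 0.2 N), for 0.2 s.
2. the door is pressed against the frame's buffer with more than 5 N for 0.4 s (contact force between door and frame above 5 N and value of joint door below 0.011 m), for 0.4 s.
At the end, for the whole second after the job is handed in: The master pin stands in its pocket (within 5 mm sideways, within 4 mm of fully down, tilted less than 0.08 rad) and the door, having been pressed on the buffer, rests shut and still touching it (opening below 11 mm, contact over 0.2 N) (z of master_mid in the frame of pocket below 0.028 m and horizontal distance between master_mid and pocket below 0.005 m and angle between master_mid's own z axis and vertical below 0.08 rad and value of joint door below 0.011 m and contact force between door and frame above 0.2 N).
It fails at once if the door is pressed on the frame's buffer with 20 N or more (contact force between door and frame above 20 N).
It fails at once if the small pin or the ring gauge is moved by more than 20 mm (distance of any of small_mid, ring_mid from where it was at the start of the episode above 0.02 m).
It also fails if it takes over 64 s, if anything falls off the work surface, if the arm or the gripper's body presses on something with over 40 N, if the wrist force passes 120 N, or if a joint passes its speed limit or range.

## Working session

There is one attempt and no reset: what is moved stays moved. The work goes in short steps, Python scripts to look and compute and a shell command to move; the robot and the scene stay as the last step left them, time stands still between calls to the robot, and variables do not carry over. Pictures are saved under pics/ and viewed, about 8 in all and at most 12, crops included, and the job is handed in when it is done.

```bash
mkdir -p pics; ls; cat > h.py <<'E'
import numpy as np, cv2
from bench import sensors, viewer, hand_in
def grab(n,tag):
    p,d=viewer.grab_frame(n); cv2.imwrite(f'pics/{tag}.png',p); np.save(f'pics/{tag}.npy',d); return p,d
def ray(n,u,v):
    c=viewer.calibration(n);K=np.array(c['K']);T=np.array(c['camera_from_world'])
    a=np.array([(u-K[0,2])/K[0,0],(v-K[1,2])/K[1,1]]);b=a.copy()
    for _ in range(20): b=a/(1+c['k1']*(b@b))
    R=T[:3,:3]; o=-R.T@T[:3,3]
    return o,R.T@np.array([b[0],-b[1],-1.])
def at_z(n,u,v,z):
    o,d=ray(n,u,v); return o+d*(z-o[2])/d[2]
def at_d(n,u,v,D):
    o,d=ray(n,u,v); return o+d*D
E
python3 - <<'E'
from h import *
grab('top','t0');grab('side','s0')
for n in('top','side'):
    c=viewer.calibration(n);T=np.array(c['camera_from_world']);print(n,-T[:3,:3].T@T[:3,3],-T[2,:3],c['k1'],c['K'][0])
print(sensors.observe())
E
```

```text
pics
top [ 0.45396398 -0.08056577  1.28826802] [ 0.06437052 -0.00673326 -0.99790335] -0.05125914092705656 [599.02107982   0.         313.20473403]
side [0.19564569 0.70876305 0.57054436] [ 0.36374069 -0.79667372 -0.48270455] -0.02860487955665855 [596.72696053   0.         312.8761479 ]
{'time_s': 0.1, 'joint_pos': array([-1.45350641e+00,  2.07364441e-01,  1.54280943e+00, -2.38382360e-05,
        1.39352163e+00, -1.50484339e-01]), 'qvel': array([ 0.00062237, -0.00117454, -0.00421767,  0.00092114, -0.00203281,
        0.00032868]), 'joint_efforts': array([-2.55511841e-04, -3.71862531e+01, -2.82291859e+01,  6.99818856e-02,
        3.10699758e-02, -5.17187266e-05]), 'tcp_pos': array([ 0.15204474, -0.55381091,  0.22639085]), 'orientation': array([-3.11139196e+00, -4.19089156e-01, -1.79622369e-05]), 'force': array([ 0.27354619, -0.99637695, -0.09714576]), 'torque': array([ 0.00298215,  0.05690577, -0.01387366]), 'finger_gap': 0.09425660026673714}
```

View pics/t0.png

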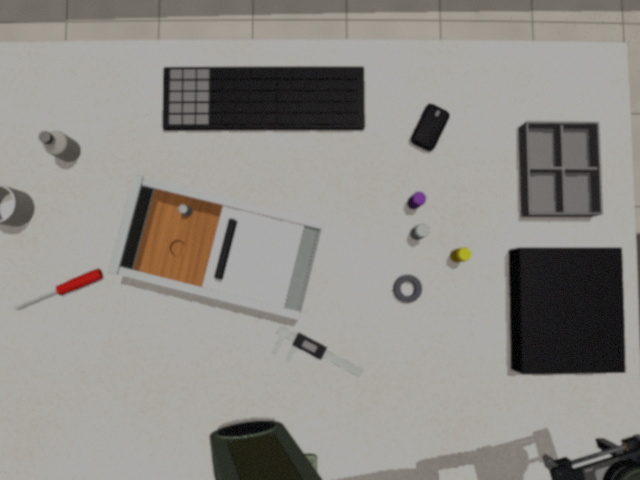

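View pics/s0.png

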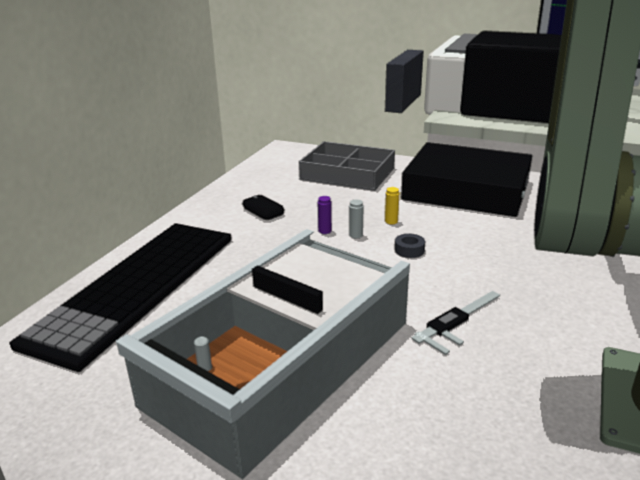

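Candidates for the master pin in the top view are purple at (417,199), plain steel at (420,231) and yellow at (462,255). The small pin is in the case at (184,210), and the bottle at (50,138) is clutter. I choose the plain steel one at (420,231) and check it in a crop.

```bash
python3 - <<'E'
import cv2,numpy as np
p=cv2.imread('pics/t0.png')
a=cv2.resize(p[170:310,100:340],None,fx=3.3,fy=3.3,interpolation=cv2.INTER_CUBIC)[:, :792]
cv2.imwrite('pics/c1.png',a)
t=cv2.resize(p[180:310,380:480],(400,520),interpolation=cv2.INTER_CUBIC)
s=cv2.imread('pics/s0.png')[170:300,310:410]
cv2.imwrite('pics/c2.png',np.hstack([t,cv2.resize(s,(400,520),interpolation=cv2.INTER_CUBIC)]))
E
```

```text
(no output)
```

View pics/c1.png

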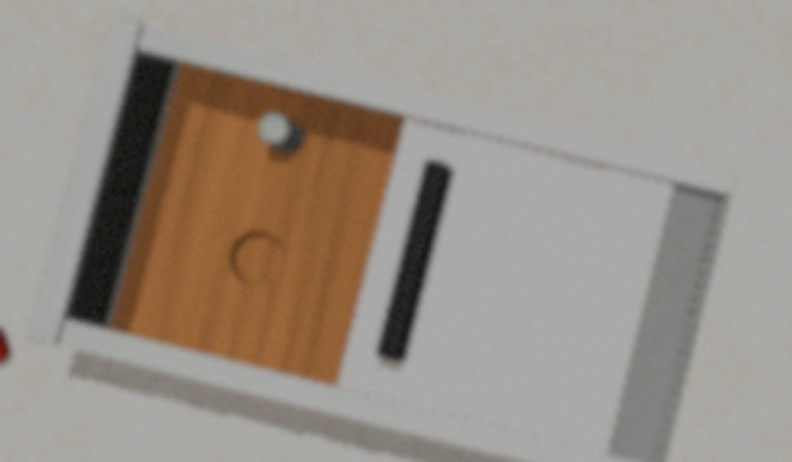

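View pics/c2.png

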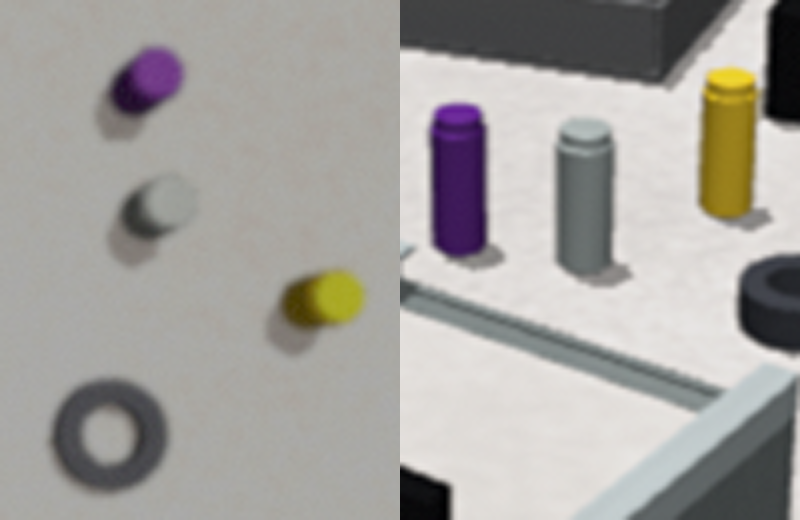

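The crops show the plain steel master with its cap at (422,230), the ring at about (407,288), the pocket arc centred near (178,248), the small pin cap at (182.5,209) and the ridge near (226,249).

```bash
python3 - <<'E'
from h import *
T=lambda x,y:(380+(x+.5)/4-.5,180+(y+.5)/4-.5)
C=lambda x,y:(100+(x+.5)/3.3-.5,170+(y+.5)/3.3-.5)
pr=lambda n,p:print(n,p.round(4))
pr('master',at_z('top',*T(169,203),.076)); pr('master side',at_z('side',356.1,202.1,.076))
pr('purple',at_z('top',*T(158,75),.076)); pr('yellow',at_z('top',*T(338,297),.076)); pr('ring',at_z('top',*T(110,435),.024))
po=at_z('top',*C(258,258),.026); sm=at_z('top',*C(273,130),.072); pr('pocket',po);pr('small',sm); print('dist',np.linalg.norm((sm-po)[:2]))
r1=at_z('top',*C(439,164),.134);r2=at_z('top',*C(391,356),.134);pr('r1',r1);pr('r2',r2);print(np.linalg.norm(r1-r2))
e1=at_z('top',*C(404,118),.102);e2=at_z('top',*C(338,384),.102);pr('e1',e1);pr('e2',e2);print(np.linalg.norm(e1-e2))
for a,b in((sm,po),(r1,r2),(e1,e2)): d=a-b;print('yaw',np.degrees(np.arctan2(d[1],d[0])))
# long track edge: upper outer edge
f1=at_z('top',*C(140,22),.116);f2=at_z('top',*C(36,342),.116);pr('f1',f1);pr('f2',f2)
t1=at_z('top',*C(730,190),.111);pr('t1',t1);d=f1-t1;print('yaw long',np.degrees(np.arctan2(d[1],d[0]))-90)
D=np.load('pics/t0.npy')
for n,(u,v) in dict(m=T(169,203),ring=T(60,435),wood=C(300,200),door=C(520,250),ridge=C(415,261)).items():
    pr(n,at_d('top',u,v,D[round(v),round(u)]))
E
```

```text
master [ 0.5653 -0.3102  0.076 ]
master side [ 0.5615 -0.3042  0.076 ]
purple [ 0.631  -0.3056  0.076 ]
yellow [ 0.5172 -0.3961  0.076 ]
ring [ 0.4472 -0.2872  0.024 ]
pocket [0.5336 0.1971 0.026 ]
small [0.6102 0.1787 0.072 ]
dist 0.07875801107218748
r1 [0.5819 0.0675 0.134 ]
r2 [0.4694 0.0948 0.134 ]
0.11579181579857713
e1 [0.6135 0.093  0.102 ]
e2 [0.4531 0.1314 0.102 ]
0.16489494900602433
yaw -13.505605423785395
yaw -13.632112621319067
yaw -13.452488246458449
f1 [0.6701 0.2505 0.116 ]
f2 [0.4781 0.3094 0.116 ]
t1 [ 0.5686 -0.1037  0.111 ]
yaw long -15.993583136838211
m [ 0.5654 -0.3104  0.075 ]
ring [ 0.4473 -0.2607  0.0239]
wood [0.5711 0.1711 0.023 ]
door [0.5335 0.0227 0.0999]
ridge [0.5251 0.0815 0.1314]
```

```bash
python3 -m pendant '[[5,3,0,0,0],[5,3,0,0,0],[5,3,0,0,0],[5,3,0,0,0],[5,3,0,0,0],[5,3,0,0,0],[5,3,0,0,0],[5,3,0,0,0]]' 15; python3 -m pendant '[[1.2,0.4,0,0,0],[0,0,-2,0,0],[0,0,-3,0,0],[0,0,-2,0,0],[0,0,0,0,0],[0,0,0,0,0],[0,0,0,0,0],[0,0,0,0,0]]'
```

```text
time_s: 1.1
tcp_pos: [0.5533, -0.3131, 0.2268]
orientation: [-3.113, -0.419, 0.001]
force: [1.0, -0.1, -0.1]
finger_gap: 0.0943
time_s: 2.1
tcp_pos: [0.5647, -0.311, 0.1587]
orientation: [3.112, 0.419, 0.003]
force: [-0.0, -0.9, 0.8]
finger_gap: 0.0942
```

```bash
python3 - <<'E'
from h import *
p,d=grab('side','s1')
cv2.imwrite('pics/c3.png',cv2.resize(p[80:260,270:470],None,fx=3,fy=3,interpolation=cv2.INTER_CUBIC))
E
```

```text
(no output)
```

View pics/c3.png

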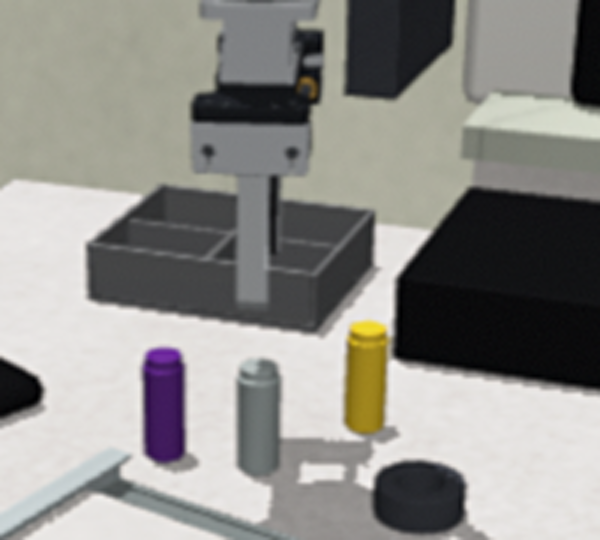

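The side crop shows the open jaws above the plain steel pin. The near finger tip is at crop (252,303) and the pin axis at crop (259,418).

```bash
python3 - <<'E'
from h import *
S=lambda x,y:(270+(x+.5)/3-.5,80+(y+.5)/3-.5)
f=at_z('side',*S(252.5,303),.137);print('finger edge seen',f,'expected .549 -.2536')
for y,z in((367,.0760),(418,.038)):
    p=at_z('side',*S(259,y),z);print(p)
o,d=ray('side',*S(259,418)); n=np.array([-d[1],d[0]])/np.hypot(d[0],d[1])
for q in((.5653,-.3102),(.549,-.2536)):print('lateral offs mm',1e3*n@(np.array(q)-o[:2]))
o,d=ray('side',*S(252.5,303)); n=np.array([-d[1],d[0]])/np.hypot(d[0],d[1])
print('finger lateral',1e3*n@(np.array((.549,-.2536))-o[:2]),n)
E
```

```text
finger edge seen [ 0.55330552 -0.26788554  0.137     ] expected .549 -.2536
[ 0.56182222 -0.30454037  0.076     ]
[ 0.56188272 -0.30572119  0.038     ]
lateral offs mm 1.6934183476647036
lateral offs mm 5.580910879214969
finger lateral 0.8695315743098035 [0.93901442 0.34387777]
```

```bash
python3 -m pendant '[[0,0.1,-3,0,0],[0,0,-3,0,0],[0,0,-2.8,0,0],[0,0,-2,0,0],[0,0,0,0,0],[0,0,0,0,0.4],[0,0,0,0,0.8],[0,0,0,0,0.8]]' 15; python3 -m pendant '[[0,0,0,0,0.9],[0,0,0,0,0.9],[0,0,0,0,0.9],[0,0,0,0,0.9],[0,0,0,0,0.9],[0,0,0,0,0.9],[0,0,0,0,0.9],[0,0,0,0,0.9]]' 25
```

```text
time_s: 3.15
tcp_pos: [0.5649, -0.31, 0.0507]
orientation: [3.112, 0.419, 0.002]
force: [-1.2, -0.2, -0.2]
finger_gap: 0.0674
time_s: 4.15
tcp_pos: [0.5643, -0.3099, 0.0496]
orientation: [3.113, 0.419, 0.0]
force: [0.6, -2.1, -0.7]
finger_gap: 0.0297
```

Gripped: the gap is 29.7 mm. Next I lift, carry over the case and turn into line with it.

```bash
python3 -m pendant '[[0,0,2,0,0.9],[0,0,4,0,0.9],[0,0,5,0,0.9],[0,0,5,0,0.9],[0,0,1,0,0.9],[0,3,0,0,0.9],[0,5,0,0,0.9],[0,5,0,0,0.9]]'; python3 -m pendant '[[-0.4,5,0,0,0.9],[-0.4,5,0,-7,0.9],[-0.4,5,0,-8,0.9],[-0.4,5,0,-8,0.9],[-0.4,5,0,-6,0.9],[-0.4,5,0,0,0.9],[-0.4,4,0,0,0.9],[-0.2,2,0,0,0.9]]';  python3 -m pendant '[[-0.1,1.7,0,0,0.9],[0,0,0,0,0.9],[0,0,0,0,0.9],[0,0,0,0,0.9],[0,0,0,0,0.9],[0,0,0,0,0.9],[0,0,0,0,0.9],[0,0,0,0,0.9]]'
```

```text
time_s: 5.15
tcp_pos: [0.5623, -0.1774, 0.2166]
orientation: [-3.11, -0.417, 0.006]
force: [0.6, -0.1, -3.6]
finger_gap: 0.0297
time_s: 6.15
tcp_pos: [0.532, 0.1823, 0.2171]
orientation: [3.119, -0.37, -0.007]
force: [-0.3, 0.2, -3.1]
finger_gap: 0.0297
time_s: 7.15
tcp_pos: [0.5331, 0.1975, 0.2195]
orientation: [-3.119, 0.374, -0.0]
force: [-0.4, 1.4, -4.1]
finger_gap: 0.0298
```

```bash
python3 -m pendant '[[0,0,-3,0,0.9],[0,0,-4,0,0.9],[0,0,-3,0,0.9],[0,0,-2,0,0.9],[0,0,-0.5,0,0.9],[0,0,0,0,0.9],[0,0,0,0,0.9],[0,0,0,0,0.9]]'; python3 - <<'E'
from h import *
p,d=grab('side','s2');q,_=grab('top','t2')
print(sensors.observe()['tcp_pos'],sensors.observe()['force'])
a=cv2.resize(p[290:410,150:290],(700,600),interpolation=cv2.INTER_CUBIC)
cv2.imwrite('pics/c4.png',a)
E
```

```text
time_s: 8.15
tcp_pos: [0.534, 0.1977, 0.0956]
orientation: [-3.119, 0.373, -0.003]
force: [0.7, -0.1, -4.3]
finger_gap: 0.0296
[0.5336491  0.19759817 0.09523321] [ 0.91365496 -0.2904898  -3.74819744]
```

View pics/c4.png

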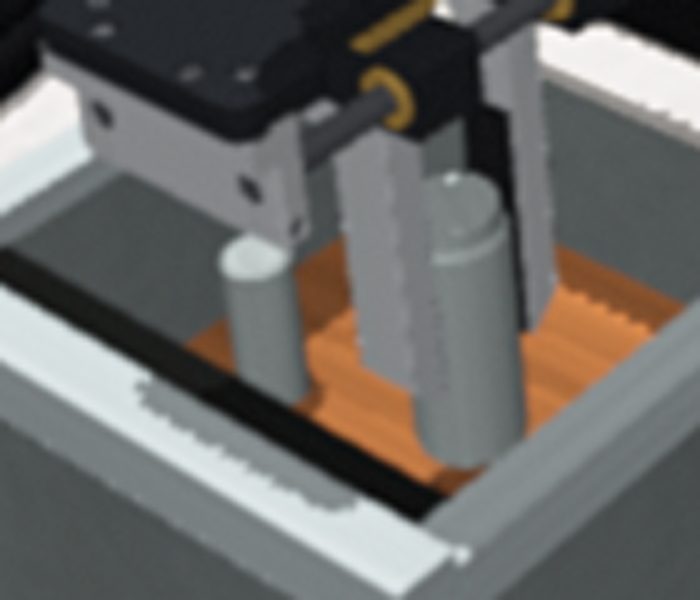

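```bash
python3 - <<'E'
from h import *
S=lambda x,y:(150+(x+.5)/5-.5,290+(y+.5)/5-.5)
s=at_z('side',*S(256,258),.072); m=at_z('side',*S(466,203),.1215)
print(s,m,'diff',m-s,'want',-.08*np.cos(np.radians(13.6)),.08*np.sin(np.radians(13.6)))
# foot lowest silhouette, front edge of foot ellipse
c=viewer.calibration('side');K=np.array(c['K']);T=np.array(c['camera_from_world'])
def proj(P):
    q=T@np.append(P,1);a=np.array([q[0],-q[1]])/-q[2];a=a*(1+c['k1']*(a@a));u=K[:2,:2]@a+K[:2,2]
    return ((u-[150,290])+.5)*5-.5
print('proj tcp-based top',proj([.5336,.1976,.1215]),'foot',proj([.5336,.1976,.0455]),'small top',proj([.6102,.1787,.072]),'pocket',proj([.5336,.1971,.026]))
E
```

```text
[0.60614346 0.18441054 0.072     ] [0.52853656 0.1977363  0.1215    ] diff [-0.0776069   0.01332576  0.0495    ] want -0.0777568800462837 0.0188113690482072
proj tcp-based top [448.65201888 198.13411515] foot [473.481914   431.33798676] small top [254.94828295 242.50049118] pocket [480.41667253 486.41086062]
```

The cap is partly hidden by the near finger. The foot at crop (470,430) agrees within about 1 mm with the position expected over the pocket at (480,486), so I lower it gently and watch the force.

```bash
python3 -m pendant '[[0,0,-1,0,0.9],[0,0,-0.8,0,0.9],[0,0,-0.3,0,0.9],[0,0,-0.2,0,0.9],[0,0,-0.2,0,0.9],[0,0,0,0,0.9],[0,0,0,0,0.9],[0,0,0,0,0.9]]'
```

```text
time_s: 9.25
tcp_pos: [0.5331, 0.1976, 0.0695]
orientation: [-3.119, 0.374, -0.0]
force: [-0.5, 0.5, -3.2]
finger_gap: 0.0297
```

```bash
python3 -m pendant '[[0,0,-0.2,0,0.9],[0,0,-0.2,0,0.9],[0,0,-0.1,0,0.9],[0,0,-0.1,0,0.9],[0,0,0,0,0.9],[0,0,0,0,0.9],[0,0,0,0,0.9],[0,0,0,0,0.9]]'
```

```text
time_s: 10.25
tcp_pos: [0.5331, 0.1975, 0.0634]
orientation: [-3.119, 0.373, 0.0]
force: [-0.6, 1.9, -4.5]
finger_gap: 0.0293
```

```bash
python3 -m pendant '[[0,0,-0.1,0,0.9],[0,0,0,0,0.9],[0,0,0,0,0.9],[0,0,0,0,0.62],[0,0,0,0,0.55],[0,0,0,0,0.45],[0,0,0,0,0.45],[0,0,0,0,0.45]]'; python3 -m pendant '[[0,0,0,0,0.45],[0,0,0,0,0.45],[0,0,2,0,0.45],[0,0,3,0,0.45],[0,0,4,0,0.45],[0,0,4,0,0.45],[0,0,2,0,0.45],[0,0,0,0,0.45]]'; python3 -m pendant '[[-1.2,-5,0,0,0.45],[-1.2,-5,0,0,0.45],[-1.2,-5,0,0,0.45],[-1.2,-5,0,0,0.6],[-1,-4,0,0,0.8],[0,0,0,0,1],[0,0,0,0,1],[0,0,0,0,1]]'; python3 - <<'E'
from h import *
p,d=grab('side','s3');q,d2=grab('top','t3')
a=cv2.resize(q[170:310,100:340],(800,467),interpolation=cv2.INTER_CUBIC)
b=cv2.resize(p[290:410,150:290],(467,400),interpolation=cv2.INTER_CUBIC)
cv2.imwrite('pics/c5a.png',np.hstack([a[:,:500][:400],b])[:, :]) ; im=cv2.imread('pics/c5a.png');print(im.shape)
cv2.imwrite('pics/c5.png',np.hstack([a[:400,:400],b[:,67:467]]))
E
```

```text
time_s: 11.25
tcp_pos: [0.5332, 0.1975, 0.0625]
orientation: [3.119, -0.374, 0.0]
force: [0.2, 0.7, -0.4]
finger_gap: 0.0517
time_s: 12.25
tcp_pos: [0.5346, 0.1978, 0.2147]
orientation: [-3.118, 0.373, -0.007]
force: [1.0, -0.1, 0.1]
finger_gap: 0.052
time_s: 13.25
tcp_pos: [0.4751, -0.0413, 0.2119]
orientation: [-3.119, 0.371, 0.002]
force: [-0.5, 0.5, -0.6]
finger_gap: 0.0049
(400, 967, 3)
```

View pics/c5.png

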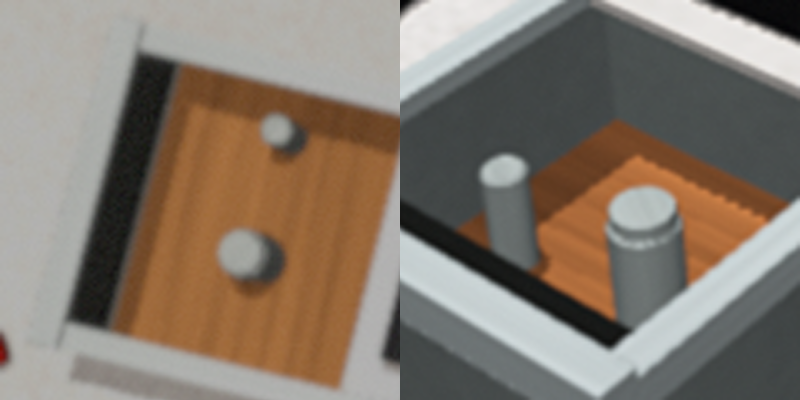

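The pin stands upright in its pocket, with its cap at crop (245,254) in the top view and (643,212) in the side view. The small pin is undisturbed. Next I go in behind the ridge.

```bash
python3 - <<'E'
from h import *
D=np.load('pics/t3.npy');u,v=173.4,246.0
print('pin top',at_d('top',u,v,np.median(D[245:248,172:175])),at_z('top',u,v,.088))
print('ring',at_z('top',*(380+110.5/4-.5,180+435.5/4-.5),.024))
E
python3 -m pendant '[[1.8,3.2,0,0,1],[1.85,3.2,0,0,1],[0,0,-3,0,1],[0,0,-3,0,1],[0,0,-1.5,0,1],[0,0,-0.7,0,1],[0,0,0,0,1],[0,0,0,0,1]]'; python3 - <<'E'
from h import *
o=sensors.observe();print(o['tcp_pos'],o['force'],o['finger_gap'])
E
```

```text
pin top [0.53347603 0.19261304 0.08721224] [0.53342388 0.19243387 0.088     ]
ring [ 0.44724833 -0.28718422  0.024     ]
time_s: 14.35
tcp_pos: [0.5126, 0.0213, 0.1316]
orientation: [-3.119, 0.374, -0.004]
force: [-0.0, -0.3, 0.3]
finger_gap: 0.0004
[0.51261628 0.02131816 0.13160378] [-0.04478863 -0.25778988  0.29004082] 0.0004424999492849741
```

```bash
python3 -m pendant '[[0.24,0.97,0,0,1],[0.24,0.97,0,0,1],[0.24,0.97,0,0,1],[0.12,0.49,0,0,1],[0.12,0.49,0,0,1],[0.24,0.97,0,0,1],[0.24,0.97,0,0,1],[0.24,0.97,0,0,1]]'; python3 -m pendant '[[0.24,0.97,0,0,1],[0.24,0.97,0,0,1],[0.24,0.97,0,0,1],[0.24,0.97,0,0,1],[0.24,0.97,0,0,1],[0.24,0.97,0,0,1],[0.24,0.97,0,0,1],[0.12,0.49,0,0,1]]'; python3 - <<'E'
from h import *
q,d=grab('top','t4');cv2.imwrite('pics/c6.png',cv2.resize(q[160:330,100:340],(800,567),interpolation=cv2.INTER_CUBIC))
E
```

```text
time_s: 15.35
tcp_pos: [0.5284, 0.0897, 0.1303]
orientation: [3.118, -0.374, -0.001]
force: [-0.7, -3.8, 0.3]
finger_gap: 0.0005
time_s: 16.35
tcp_pos: [0.5466, 0.1631, 0.1304]
orientation: [-3.119, 0.373, -0.0]
force: [0.4, -4.4, -0.7]
finger_gap: 0.0004
```

View pics/c6.png

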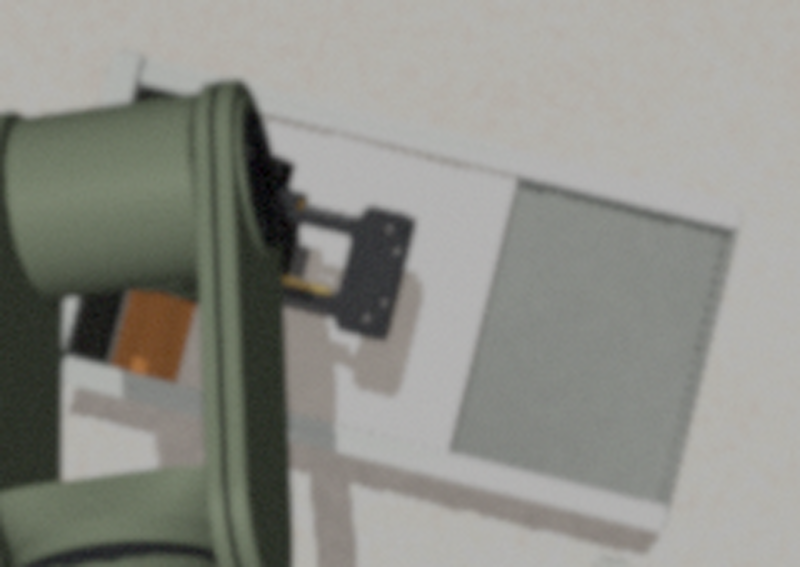

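The door is moving and the rear opening shows at (520,180)-(735,230). I estimate the travel left from the buffer face in the first picture.

```bash
python3 - <<'E'
from h import *
C=lambda x,y:(100+(x+.5)/3.3-.5,170+(y+.5)/3.3-.5)
d=np.array([.2351,.972]);Y=lambda p:1e3*(p[:2]-[.5307,.1001])@d
print('edge',[Y(at_z('top',*C(*q),.102)) for q in((404,118),(338,384))])
print('ridge',Y((at_z('top',*C(439,164),.134)+at_z('top',*C(391,356),.134))/2))
print('buffer',[Y(at_z('top',*C(*q),.1)) for q in((176,65),(108,325))])
print('frame',[Y(at_z('top',*C(*q),.116)) for q in((139,55),(68,318))])
print('pocket',Y(at_z('top',*C(258,258),.026)),'small',Y(at_z('top',*C(273,130),.072)),'tcp',Y(np.array([.5466,.1631])))
E
cat > chk.py <<'E'
import sys,numpy as np
from h import *
d=np.array([.2351,.972,0]);F=[]
for _ in range(2): F.append(-sensors.observe()['force']@d); viewer.grab_frame('top')
F.append(-sensors.observe()['force']@d); o=sensors.observe()
Y=1e3*(o['tcp_pos'][:2]-[.5307,.1001])@d[:2]
print(f"t {o['time_s']:.2f} push {np.mean(F):.1f} y {Y:.1f}"); sys.exit(np.mean(F)>float(sys.argv[1]))
E
python3 -m pendant '[[0.24,0.97,0,0,1],[0.24,0.97,0,0,1],[0.12,0.49,0,0,1],[0.05,0.19,0,0,1],[0,0,0,0,1],[0,0,0,0,1],[0,0,0,0,1],[0,0,0,0,1]]' ; python3 chk.py 7
```

```text
edge [np.float64(12.560626598537667), np.float64(12.144343940153423)]
ridge -19.592804399393007
buffer [np.float64(155.8723945594199), np.float64(156.3586466225356)]
frame [np.float64(174.4196670478441), np.float64(176.0107578352494)]
pocket 94.94945205197065 small 95.07526316328232 tcp 64.97409
time_s: 17.4
tcp_pos: [0.5531, 0.1887, 0.1306]
orientation: [-3.119, 0.374, -0.001]
force: [0.0, -0.7, -0.2]
finger_gap: 0.0005
t 17.50 push 0.1 y 91.3False
```

```bash

python3 -m pendant '[[0.025,0.1,0,0,1],[0.025,0.1,0,0,1],[0.025,0.1,0,0,1],[0.025,0.1,0,0,1],[0.025,0.1,0,0,1],[0.01,0.05,0,0,1],[0,0,0,0,1],[0,0,0,0,1]]' | grep -E 'tcp|force'; python3 chk.py 6 && python3 -m pendant '[[0.005,0.02,0,0,1],[0.005,0.02,0,0,1],[0.005,0.02,0,0,1],[0,0.01,0,0,1],[0,0,0,0,1],[0,0,0,0,1],[0,0,0,0,1],[0,0,0,0,1]]' | grep -E 'force' && python3 chk.py 6 && python3 -m pendant '[[0.005,0.02,0,0,1],[0.005,0.02,0,0,1],[0.005,0.02,0,0,1],[0,0.01,0,0,1],[0,0,0,0,1],[0,0,0,0,1],[0,0,0,0,1],[0,0,0,0,1]]' | grep -E 'force' && python3 chk.py 6
```

```text
tcp_pos: [0.5544, 0.1941, 0.1305]
force: [-0.4, -2.7, 1.3]
t 18.60 push 2.5 y 96.9False
```

```bash
sed -i 's/sys.exit(np.mean(F)>float(sys.argv\[1\]))/sys.exit(int(np.mean(F)>float(sys.argv[1])))/' chk.py
python3 -m pendant '[[0.005,0.02,0,0,1],[0.005,0.02,0,0,1],[0.005,0.02,0,0,1],[0,0.01,0,0,1],[0,0,0,0,1],[0,0,0,0,1],[0,0,0,0,1],[0,0,0,0,1]]' | grep force && python3 chk.py 6 && python3 -m pendant '[[0.005,0.02,0,0,1],[0.005,0.02,0,0,1],[0.005,0.02,0,0,1],[0,0.01,0,0,1],[0,0,0,0,1],[0,0,0,0,1],[0,0,0,0,1],[0,0,0,0,1]]' | grep force && python3 chk.py 6 && python3 -m pendant '[[0.005,0.02,0,0,1],[0.005,0.02,0,0,1],[0.005,0.02,0,0,1],[0,0.01,0,0,1],[0,0,0,0,1],[0,0,0,0,1],[0,0,0,0,1],[0,0,0,0,1]]' | grep force && python3 chk.py 6 && python3 -m pendant '[[0.005,0.02,0,0,1],[0.005,0.02,0,0,1],[0.005,0.02,0,0,1],[0,0.01,0,0,1],[0,0,0,0,1],[0,0,0,0,1],[0,0,0,0,1],[0,0,0,0,1]]' | grep force && python3 chk.py 6
```

```text
force: [0.2, -1.6, 1.2]
t 19.70 push 2.3 y 97.5
force: [-0.2, -3.8, 1.3]
t 20.80 push 2.9 y 98.3
force: [0.9, -2.6, 1.0]
t 21.90 push 2.6 y 99.0
force: [0.4, -3.2, 1.2]
t 23.00 push 2.8 y 99.7
```

```bash

python3 -m pendant '[[0.005,0.02,0,0,1],[0.005,0.02,0,0,1],[0.005,0.02,0,0,1],[0,0.01,0,0,1],[0,0,0,0,1],[0,0,0,0,1],[0,0,0,0,1],[0,0,0,0,1]]' | grep force && python3 chk.py 5.5 && python3 -m pendant '[[0.005,0.02,0,0,1],[0.005,0.02,0,0,1],[0.005,0.02,0,0,1],[0,0.01,0,0,1],[0,0,0,0,1],[0,0,0,0,1],[0,0,0,0,1],[0,0,0,0,1]]' | grep force && python3 chk.py 5.5 && python3 -m pendant '[[0.005,0.02,0,0,1],[0.005,0.02,0,0,1],[0.005,0.02,0,0,1],[0,0.01,0,0,1],[0,0,0,0,1],[0,0,0,0,1],[0,0,0,0,1],[0,0,0,0,1]]' | grep force && python3 chk.py 5.5 && python3 -m pendant '[[0.005,0.02,0,0,1],[0.005,0.02,0,0,1],[0.005,0.02,0,0,1],[0,0.01,0,0,1],[0,0,0,0,1],[0,0,0,0,1],[0,0,0,0,1],[0,0,0,0,1]]' | grep force && python3 chk.py 5.5 && python3 -m pendant '[[0.005,0.02,0,0,1],[0.005,0.02,0,0,1],[0.005,0.02,0,0,1],[0,0.01,0,0,1],[0,0,0,0,1],[0,0,0,0,1],[0,0,0,0,1],[0,0,0,0,1]]' | grep force && python3 chk.py 5.5 && python3 -m pendant '[[0.005,0.02,0,0,1],[0.005,0.02,0,0,1],[0.005,0.02,0,0,1],[0,0.01,0,0,1],[0,0,0,0,1],[0,0,0,0,1],[0,0,0,0,1],[0,0,0,0,1]]' | grep force && python3 chk.py 5.5
```

```text
force: [-0.3, -2.2, -0.0]
t 24.10 push 3.0 y 100.4
force: [-0.1, -2.6, 0.6]
t 25.20 push 2.7 y 101.1
force: [0.9, -2.8, -0.6]
t 26.30 push 2.3 y 101.8
force: [1.3, -3.5, -0.6]
t 27.40 push 2.6 y 102.5
force: [0.9, -2.8, -0.4]
t 28.50 push 2.7 y 103.3
force: [1.8, -3.2, -0.2]
t 29.60 push 2.6 y 104.0
```

```bash

python3 -m pendant '[[0.005,0.02,0,0,1],[0.005,0.02,0,0,1],[0.005,0.02,0,0,1],[0,0.01,0,0,1],[0,0,0,0,1],[0,0,0,0,1],[0,0,0,0,1],[0,0,0,0,1]]' | grep force && python3 chk.py 5 && python3 -m pendant '[[0.005,0.02,0,0,1],[0.005,0.02,0,0,1],[0.005,0.02,0,0,1],[0,0.01,0,0,1],[0,0,0,0,1],[0,0,0,0,1],[0,0,0,0,1],[0,0,0,0,1]]' | grep force && python3 chk.py 5 && python3 -m pendant '[[0.005,0.02,0,0,1],[0.005,0.02,0,0,1],[0.005,0.02,0,0,1],[0,0.01,0,0,1],[0,0,0,0,1],[0,0,0,0,1],[0,0,0,0,1],[0,0,0,0,1]]' | grep force && python3 chk.py 5 && python3 -m pendant '[[0.005,0.02,0,0,1],[0.005,0.02,0,0,1],[0.005,0.02,0,0,1],[0,0.01,0,0,1],[0,0,0,0,1],[0,0,0,0,1],[0,0,0,0,1],[0,0,0,0,1]]' | grep force && python3 chk.py 5 && python3 -m pendant '[[0.005,0.02,0,0,1],[0.005,0.02,0,0,1],[0.005,0.02,0,0,1],[0,0.01,0,0,1],[0,0,0,0,1],[0,0,0,0,1],[0,0,0,0,1],[0,0,0,0,1]]' | grep force && python3 chk.py 5
```

```text
force: [1.4, -2.3, -1.0]
t 30.70 push 2.5 y 104.7
force: [0.5, -2.5, -0.5]
t 31.80 push 2.4 y 105.4
force: [1.2, -2.8, -1.5]
t 32.90 push 2.8 y 106.1
force: [1.3, -3.2, 0.0]
t 34.00 push 2.9 y 106.9
force: [1.3, -3.3, -0.1]
t 35.10 push 2.5 y 107.6
```

```bash

python3 -m pendant '[[0.005,0.02,0,0,1],[0.005,0.02,0,0,1],[0.005,0.02,0,0,1],[0,0.01,0,0,1],[0,0,0,0,1],[0,0,0,0,1],[0,0,0,0,1],[0,0,0,0,1]]' | grep force && python3 chk.py 4.5 && python3 -m pendant '[[0.005,0.02,0,0,1],[0.005,0.02,0,0,1],[0.005,0.02,0,0,1],[0,0.01,0,0,1],[0,0,0,0,1],[0,0,0,0,1],[0,0,0,0,1],[0,0,0,0,1]]' | grep force && python3 chk.py 4.5 && python3 -m pendant '[[0.005,0.02,0,0,1],[0.005,0.02,0,0,1],[0.005,0.02,0,0,1],[0,0.01,0,0,1],[0,0,0,0,1],[0,0,0,0,1],[0,0,0,0,1],[0,0,0,0,1]]' | grep force && python3 chk.py 4.5 && python3 -m pendant '[[0.005,0.02,0,0,1],[0.005,0.02,0,0,1],[0.005,0.02,0,0,1],[0,0.01,0,0,1],[0,0,0,0,1],[0,0,0,0,1],[0,0,0,0,1],[0,0,0,0,1]]' | grep force && python3 chk.py 4.5 && python3 -m pendant '[[0.005,0.02,0,0,1],[0.005,0.02,0,0,1],[0.005,0.02,0,0,1],[0,0.01,0,0,1],[0,0,0,0,1],[0,0,0,0,1],[0,0,0,0,1],[0,0,0,0,1]]' | grep force && python3 chk.py 4.5
```

```text
force: [2.1, -3.1, 0.1]
t 36.20 push 2.6 y 108.3
force: [1.7, -3.1, -0.4]
t 37.30 push 2.6 y 109.0
force: [2.2, -2.9, 0.3]
t 38.40 push 2.4 y 109.7
force: [1.2, -3.9, 0.0]
t 39.50 push 2.5 y 110.4
force: [1.0, -5.6, 0.4]
t 40.60 push 4.5 y 110.9
```

```bash

python3 -m pendant '[[0.005,0.02,0,0,1],[0.002,0.01,0,0,1],[0,0,0,0,1],[0,0,0,0,1],[0,0,0,0,1],[0,0,0,0,1],[0,0,0,0,1],[0,0,0,0,1]]' | grep force ; python3 chk.py 9
```

```text
force: [0.9, -4.5, 1.5]
t 41.70 push 5.1 y 111.0
```

```bash

python3 -m pendant '[[0.005,0.02,0,0,1],[0.005,0.02,0,0,1],[0.005,0.02,0,0,1],[0.005,0.02,0,0,1],[0.005,0.02,0,0,1],[0,0,0,0,1],[0,0,0,0,1],[0,0,0,0,1]]' | grep force ; python3 chk.py 9
```

```text
force: [-0.1, -7.6, 2.6]
t 42.80 push 7.5 y 111.1
```

```bash

python3 -m pendant '[[0.01,0.05,0,0,1],[0.01,0.05,0,0,1],[0.01,0.05,0,0,1],[0.01,0.05,0,0,1],[0,0,0,0,1],[0,0,0,0,1],[0,0,0,0,1],[0,0,0,0,1]]' | grep force ; python3 chk.py 15 && python3 -m pendant '[[0,0,0,0,1],[0,0,0,0,1],[0,0,0,0,1],[0,0,0,0,1],[0,0,0,0,1],[0,0,0,0,1],[0,0,0,0,1],[0,0,0,0,1]]' | grep force ; python3 chk.py 15
```

```text
force: [-1.2, -12.1, 4.3]
t 43.90 push 12.0 y 111.4
force: [-0.7, -12.6, 2.6]
t 45.00 push 12.0 y 111.4
```

```bash

python3 -m pendant '[[-0.02,-0.1,0,0,1],[-0.02,-0.1,0,0,1],[-0.02,-0.1,0,0,1],[-0.05,-0.2,0,0,1],[-0.12,-0.49,0,0,1],[-0.24,-0.97,0,0,1],[-0.24,-0.97,0,0,1],[0,0,0,0,1]]' | grep -E 'force|tcp'; python3 -m pendant '[[0,0,2,0,1],[0,0,4,0,1],[0,0,4,0,1],[-1.2,-5,0,0,1],[-1.2,-5,0,0,1],[-1.2,-5,0,0,1],[-1.2,-5,0,0,1],[0,0,0,0,1]]' | grep -E 'force|tcp'; python3 - <<'E'
from h import *
p,_=grab('side','s7');q,_=grab('top','t7')
a=cv2.resize(q[170:310,100:340],(800,467),interpolation=cv2.INTER_CUBIC)[:,:400]
b=cv2.resize(p[190:470,110:430],(534,467),interpolation=cv2.INTER_CUBIC)[:,:400]
cv2.imwrite('pics/c7.png',np.hstack([a,b]))
E
```

```text
tcp_pos: [0.5506, 0.1812, 0.1304]
force: [0.0, -0.3, 0.5]
tcp_pos: [0.5024, -0.0208, 0.2307]
force: [0.4, 0.2, -0.6]
```

View pics/c7.png

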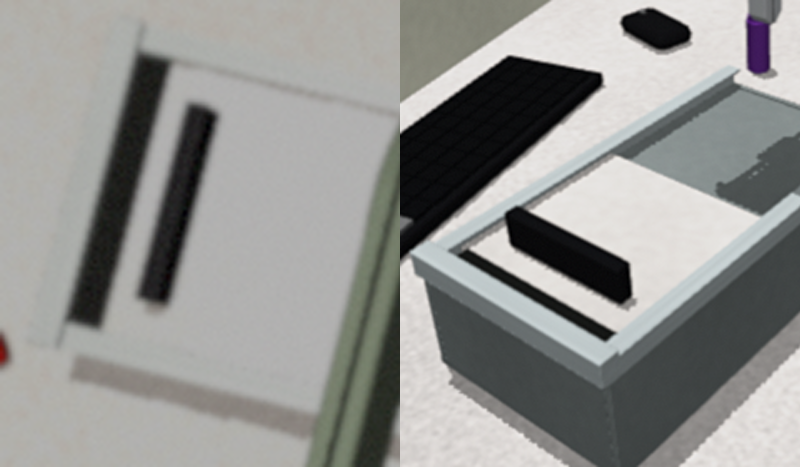

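The door's leading edge meets the black buffer along its whole length, from (170,62) to (103,325), with no gap. Handing in.

```bash
python3 -c "
from bench import hand_in
print(hand_in())"
```

```text
the job is handed in; nothing more can be done
None
```

I placed the master pin in its pocket and shut the door on the buffer, then handed the job in at about 47 s. No verdict was reported.

- **Pin:** I gripped the plain steel pin, lowered it into the pocket without hitting the rim, and let go. Afterwards both views showed it upright. Its top measured 87 mm above the table by depth, against 88 mm expected. The side camera read 1–6 mm off from the top camera, so I relied mainly on the top one.
- **Door:** I pushed the ridge in 0.7 mm steps until the force rose above the 2.6 N track friction. I then pressed to 12 N at the wrist, so about 9 N on the buffer, and held it for over 1 s before backing straight off. The highest push reading was about 12.6 N.
- **Last checks:** The final pictures show the door edge touching the buffer along its whole length with no visible gap. I estimate an opening of about 4 mm. After backing off I could only check contact by eye; there was no way to measure the force remaining on the buffer.
- **Small pin and ring gauge:** The small pin looked unmoved in the pictures after the pin was placed. I did not measure the ring gauge again, but the arm made no contact near it.

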